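Gauge the bores of received bushings and reject the bad

ROBOT

A 6-joint arm with a two-finger parallel gripper is mounted at the origin on the work surface. World frame = base frame: x ahead of the robot, y to its left, z up, the work surface at z = 0. Lengths are in m, angles in degrees, forces in N, time in s.
With the tool pointing down it reaches from about 0.35 to 0.875 m from the base axis. Payload 4.2 kg.
Tool frame: the origin (TCP) lies at the very end of the fingers, on their centre line; the grasp point (between the pads) lies 19 mm behind it; z points along the fingers, y is the line along which they close (so a half turn about z gives the same grasp; the last joint's range is limited). The gripper opens to 87 mm and grips with 3 to 60 N. Pads are 19 mm wide; open, the fingers measure 117 mm over their backs; the gripper's body (75 mm by 190 mm) begins 51 mm behind the grasp point.
Start: joints at [79.962, 22.042, 0.453, 0, -68.411, -14.817], TCP at [0.263, 0.567, 0.192] pointing down, gripper open.
Joint ranges: [-179.83, 179.83], [-69.29, 118.12], [-61.27, 80.66], [-181.25, 117.63], [-171.15, -9.14], [-177.46, 177.46]. Speed limits (degrees/s): [159.86, 159.86, 180, 180, 180, 180].

INTERFACE

Orientations are given as [roll, pitch, yaw] about the fixed x, y, z axes, in that order (R = Rz(yaw) Ry(pitch) Rx(roll)).
In Python, from cell import bot gives the robot as it stands.
- The arm moves only by the tool move_arm, never from a script. Its argument "motion" is a list of rows, each an object of numbers: "x", "y", "z": the shift along the world's x, y, z in m; "rx", "ry", "rz": the turn, a rotation vector about the world's x, y, z in rad; "gripper": the closure, from 0 (fully open) to 1 (shut). A call has 1 to 10 rows; each row shifts and turns the commanded pose from where the row before left it; what a row does not reach is not made up. A row lasts 1/10 s, in which the tool goes at most 50 mm and 8.59 degrees, less where a joint would pass 70% of its speed; a pose out of reach is approached as far as the arm can. A call is refused whole if a number of a shift passes 0.05 or a number of a turn 0.15, either way. A call with a gripper value outside its range is refused whole. The fingers move at their own pace and stop on an object; the grip force is fixed at half the most. Time passes only in rows, so rows that do not move let the fingers close. It gives the time, the measured TCP pose, the force, the opening and the grip force at its end, in the units of the state.
- bot.sense(): the state, without advancing time (a new reading comes with each control period).
- bot.get_image(name): name is "scene" or "top" or "wrist"; returns (picture, depth): 400x640x3 uint8, red, green, blue; 400x640 float32, m along the optical axis (not along the pixel's ray), 0 where there is no reading.
- bot.camera_model(name): a dict with "camera_matrix" (3x3 intrinsics, pixels), "view" (4x4, takes a point from world to camera coordinates). Camera axes: x right, y down, z forward; pixel columns grow to the right and rows downward; lengths in m; the calibration is good to about 2 mm. A picture is of the moment at which its call begins: read the wrist's pose just before it. camera_model takes no time and is no camera call; for the wrist camera it gives the pose at the moment of the call.
- bot.close_job(): hands the job in; it is judged then, once.
The state is a dict: "clock": time; "q": joint angles; "qd": joint speeds; "tau": joint torques, N m; "position": TCP position; "orientation": TCP orientation; "ft_force": force on the tool from outside, world axes, zero at the start; "moment": the same for the moment, N m; "gripper_width": finger opening in m; "gripper_force": force on a finger pad.
Only numpy, scipy, OpenCV 4.12 (cv2) and the standard library are available. Lean on these libraries where they do the work, as an engineer would, in place of code of your own. Each camera call takes 0.05 s, during which the arm holds its last target. There are 200 camera calls.

TASK

Take the pin gauge from its stand and try it in the bore of each of the three steel bushings on the board, from the robot's left to its right, letting it go gently down as far as it will go: in a sound bore the collar comes down on the bushing's face, in a bad one the pin stops short, and you must not force it. Then put the gauge fully back in its stand, and set every bushing that refused it upright in the plywood reject box. Leave the sound ones in their seats and do not disturb the other things on the bench.

Things in the scene. Friction and masses are not known exactly. Their poses are not given: they have to be found in the camera images.
- gauge: Steel go gauge, 0.2 kg, 82 mm tall, starting upright in its stand. From below: pin 19 mm in diameter, 26 mm long, its last 4 mm tapered to 16 mm; round collar 32 mm in diameter, 6 mm thick; hexagonal handle 22 mm across flats, 32 to 82 mm above the origin. Origin: centre of the pin's lower end; z up along the pin. Two handle flats face its +y and -y, the others every 60 degrees.
- stand: Fixed wooden block 80 x 80 mm, 45 mm tall, with a blind upright hole 24 mm wide and 29 mm deep in its middle, for the gauge. Origin: centre of the underside. With the gauge home, its collar rests on the block's top and its origin is 19 mm above this origin.
- stand_hole0 (a point): Centre of the mouth of the stand's hole, on the block's top, 45 mm above the bench.
- tray: Fixed plywood board 90 (x) x 310 (y) mm and 12 mm thick, with three round recesses 57 mm wide and 6 mm deep, 100 mm apart along its y; a bushing stands loose in each, with 2.5 mm of play all round. Origin: centre of the underside.
- seat_1 (a point): Centre of the floor of the left recess (robot's left, the most +y), 6 mm above the bench.
- seat_2 (a point): Centre of the floor of the middle recess, 6 mm above the bench.
- seat_3 (a point): Centre of the floor of the right recess (robot's right, the most -y), 6 mm above the bench.
- bushing_k: Dark steel bushing, one of three alike outside: upright, 52 mm wide, 40 mm tall, 0.5 kg. The bore, 21.2 mm wide, narrows to 13 mm at a flat ledge whose depth below the mouth must be felt: 30 to 36 mm if sound (clear of the pin), 8 to 20 mm if bad. The name does not say which; one or more may be bad. Origin: centre of the underside, z up; mouth centre 40 mm above it.
- bushing_m: Dark steel bushing, one of three alike outside: upright, 52 mm wide, 40 mm tall, 0.5 kg. The bore, 21.2 mm wide, narrows to 13 mm at a flat ledge whose depth below the mouth must be felt: 30 to 36 mm if sound (clear of the pin), 8 to 20 mm if bad. The name does not say which; one or more may be bad. Origin: centre of the underside, z up; mouth centre 40 mm above it.
- bushing_r: Dark steel bushing, one of three alike outside: upright, 52 mm wide, 40 mm tall, 0.5 kg. The bore, 21.2 mm wide, narrows to 13 mm at a flat ledge whose depth below the mouth must be felt: 30 to 36 mm if sound (clear of the pin), 8 to 20 mm if bad. The name does not say which; one or more may be bad. Origin: centre of the underside, z up; mouth centre 40 mm above it.
- reject: Fixed open plywood box for rejects, outside 170 x 170 mm and 45 mm tall, walls and floor 9 mm thick. Origin: centre of the underside; inner floor 9 mm above it.
- wrench: Steel wrench lying on the bench, a bystander. Origin: centre of its underside.
- spring: Dark heavy coil spring standing on the bench, 98 mm wide, 90 mm tall, a bystander. Origin: centre of its underside.
- tape: Roll of clear tape lying flat, 100 mm wide, 45 mm tall, a bystander. Origin: centre of its underside.
- carton: Small carton, 130 x 100 x 80 mm tall, a bystander. Origin: centre of its underside.

How it is judged:
By the outcome, as a careful person would: the job done as asked, in the order asked, and still so for the second after the job is handed in, with the robot touching nothing.
It also fails if it takes over 72 s, if anything falls off the work surface, if the arm or the gripper's body presses on something with over 40 N, if the wrist force passes 120 N, or if a joint passes its speed limit or range.

## Working session

There is one attempt and no reset: what is moved stays moved. The work goes in short steps, Python scripts to look and compute and a tool call to move; the robot and the scene stay as the last step left them, time stands still between calls to the robot, and variables do not carry over. Pictures are saved under pics/ and viewed, at most 13 in all, crops included, and the job is handed in when it is done.

Besides the shell and the picture viewer there is one more tool, called after "Emit:" by a JSON object that holds its "op" and its "data". move_arm: Moves the arm, as the interface text tells. Its arguments: {"type":"object","properties":{"motion":{"type":"array"}},"required":["motion"]}

```bash
ls; mkdir -p pics; python3 - <<'E'
from cell import bot
import cv2,numpy as np
s=bot.sense();print(s)
for n in("top","scene"):
    p,d=bot.get_image(n);m=bot.camera_model(n);cv2.imwrite(f"pics/{n}0.png",p[:,:,::-1])
    np.savez(f"{n}0.npz",p=p,d=d,K=m["camera_matrix"],V=m["view"]);print(n,m)
E
```

```text
pics
{'clock': 0.0, 'q': array([ 7.99623467e+01,  2.20896947e+01,  3.81711170e-01, -2.78753104e-02,
       -6.84124314e+01, -1.48181579e+01]), 'qd': array([ 0.03451861, -0.01275123, -0.01046827, -0.04876894,  0.09229109,
       -0.0434351 ]), 'tau': array([-7.12788096e-04, -3.90662920e+01,  1.87399095e+01,  4.21983406e+00,
        1.09519684e-02, -1.91953127e-04]), 'position': array([0.26240583, 0.56651978, 0.190987  ]), 'orientation': array([ 1.79876964e+02, -5.75983522e-03, -2.48660882e+01]), 'ft_force': array([-0.16584716, -0.74415928,  0.70092927]), 'moment': array([-0.04482829,  0.07501649, -0.01084233]), 'gripper_force': 0.0, 'gripper_width': 0.08692731128568985}
top {'camera_matrix': array([[430.63679205,   0.        , 313.49178851],
       [  0.        , 430.63679205, 202.60246684],
       [  0.        ,   0.        ,   1.        ]]), 'view': array([[ 0.00347102, -0.99992418,  0.0118146 , -0.00913136],
       [-0.99630601, -0.00447172, -0.08575744,  0.59177484],
       [ 0.08580377, -0.0114733 , -0.99624599,  0.94713833],
       [ 0.        ,  0.        ,  0.        ,  1.        ]])}
scene {'camera_matrix': array([[512.07038856,   0.        , 316.28234809],
       [  0.        , 512.07038856, 198.86720646],
       [  0.        ,   0.        ,   1.        ]]), 'view': array([[ 0.55127558,  0.83428455,  0.00803298, -0.3284893 ],
       [ 0.68768792, -0.4489141 , -0.57057993, -0.38659661],
       [-0.4724199 ,  0.32007096, -0.82120278,  1.48314174],
       [ 0.        ,  0.        ,  0.        ,  1.        ]])}
```

View pics/top0.png

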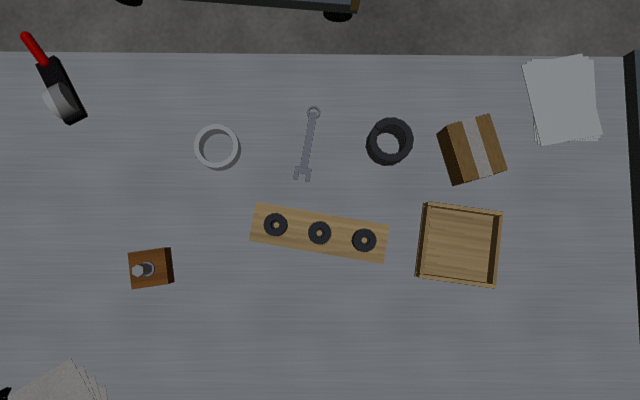

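View pics/scene0.png

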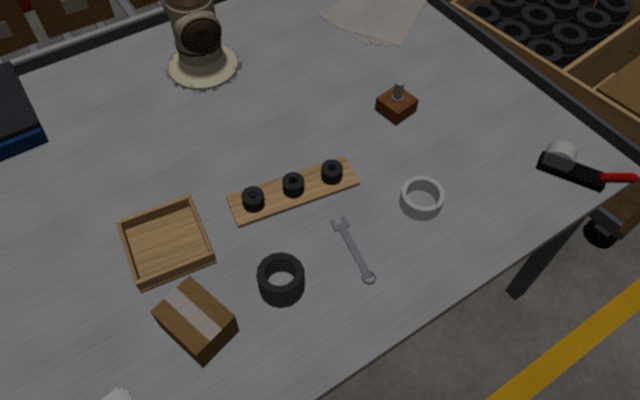

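The top view shows the stand at about (150,268) with the gauge top at (138,270). The bushings are at (276,224), (319,232) and (364,240), and the reject box is at (460,245). The scene view agrees with this layout.

```bash
cat > h.py <<'E'
import numpy as np,cv2
def ray(px,z,K,V):
    R,t=V[:3,:3],V[:3,3]; c=-R.T@t
    px=np.atleast_2d(np.asarray(px,float)); d=np.c_[(px-K[:2,2])/[K[0,0],K[1,1]],np.ones(len(px))]@R
    return c+d*((z-c[2])/d[:,2])[:,None]
def proj(p,K,V):
    q=np.atleast_2d(p)@V[:3,:3].T+V[:3,3]; u=q@K.T; return u[:,:2]/u[:,2:]
def blobs(mask,amin,off=(0,0)):
    n,l,s,c=cv2.connectedComponentsWithStats(mask.astype(np.uint8))
    out=[]
    for i in range(1,n):
        if s[i,4]>=amin:
            cs,_=cv2.findContours((l==i).astype(np.uint8),cv2.RETR_EXTERNAL,cv2.CHAIN_APPROX_NONE)
            out.append((s[i,4],max(cs,key=len)[:,0]))
    return out
E
python3 - <<'E'
from h import *
f=np.load("top0.npz");p,d,K,V=f["p"],f["d"],f["K"],f["V"]
hsv=cv2.cvtColor(p,cv2.COLOR_RGB2HSV)
roi=np.zeros(d.shape,bool);roi[200:270,245:392]=1
# height map
v,u=np.indices(d.shape);R,t=V[:3,:3],V[:3,3]
P=(np.stack([(u-K[0,2])/K[0,0]*d,(v-K[1,2])/K[1,1]*d,d],-1)-t)@R
Z=P[...,2]
dark=roi&(hsv[...,2]<75)
for a,c in blobs(dark,150):
    sel=np.zeros(d.shape,np.uint8);cv2.fillPoly(sel,[c],1)
    top=(sel>0)&(Z>.041)&(Z<.052)
    cs=max(blobs(top,50),key=lambda b:b[0])[1]
    e=cv2.minEnclosingCircle(cs.astype(np.float32));print("bush",a,ray(c.mean(0),.046,K,V),ray(e[0],.046,K,V),e[1], np.median(Z[top]))
def rect(m,z,n):
    a,c=max(blobs(m,50),key=lambda b:b[0]);r=cv2.minAreaRect(c.astype(np.float32));q=ray(cv2.boxPoints(r),z,K,V)[:,:2]
    e=q[1]-q[0];e2=q[2]-q[1];print(n,a,q.mean(0),np.linalg.norm(e),np.linalg.norm(e2),np.degrees(np.arctan2(e[1],e[0])))
box=lambda a,b,c,e:((v>=a)&(v<b)&(u>=c)&(u<e))
rect(box(240,295,115,185)&(Z>.035)&(Z<.055),.045,"stand")
rect(box(250,290,115,165)&(Z>.085),.101,"gauge")
rect(box(190,300,405,515)&(Z>.035)&(Z<.055),.045,"box")
rect(box(190,275,240,395)&(Z>.006),.012,"tray")
for n,b in(("tape",box(115,180,185,250)),("spring",box(110,170,360,420)),("carton",box(105,190,430,510)),("wrench",box(100,185,285,325)&(Z>.003))):
    m=b&(Z>.004); print(n,P[m].min(0),P[m].max(0))
E
```

```text
bush 413 [[0.54156741 0.07780053 0.046     ]] [[0.54170297 0.07824368 0.046     ]] 11.71752643585205 0.04725485761883657
bush 386 [[ 0.52424526 -0.01905362  0.046     ]] [[ 0.52454417 -0.01918511  0.046     ]] 11.467361450195312 0.04712612458888074
bush 425 [[ 0.5081545  -0.11681756  0.046     ]] [[ 0.50860768 -0.11837091  0.046     ]] 11.752758979797363 0.04726385327715296
stand 1224 [0.44642761 0.35247769] 0.08593445952317635 0.08003945555821426 -81.65686443349324
gauge 146 [0.44638561 0.35052604] 0.029648463321322045 0.0248769983759137 -43.90516951970951
box 1408 [ 0.50002404 -0.33120012] 0.16993517418918777 0.17736359417376132 -8.909376700632526
tray 5349 [ 0.52545383 -0.01903138] 0.09216338703312667 0.31447863413214405 -8.682678149530446
tape [0.50835248 0.00438238 0.00400572] [0.79898878 0.29343042 0.99443975]
spring [ 0.50835248 -0.25511975  0.00400471] [0.81374829 0.00438238 0.99443975]
carton [ 0.50835248 -0.46811303  0.00400013] [0.8273288  0.00438238 0.99443975]
wrench [ 0.50835248 -0.03120514  0.00400927] [0.83634314 0.06092045 0.99443975]
```

Emit:
{"op": "move_arm", "data": {"motion": [{"x":0.02,"y":-0.025,"z":0.01},{"x":0.025,"y":-0.03,"z":0.01},{"x":0.025,"y":-0.03,"z":0.01},{"x":0.025,"y":-0.03,"z":0.01},{"x":0.025,"y":-0.03},{"x":0.025,"y":-0.03},{"x":0.02,"y":-0.02},{"x":0.019,"y":-0.02},{}]}}

```text
invalid input at $.motion[0]: expected keys x, y, z, rx, ry, rz, gripper
```

```bash
cat > snap.py <<'E'
import sys
from cell import bot
from h import *
def snap(tag):
    s=bot.sense();m=bot.camera_model("wrist");p,d=bot.get_image("wrist")
    cv2.imwrite(f"pics/{tag}.png",p[:,:,::-1]);np.savez(f"{tag}.npz",p=p,d=d,K=m["camera_matrix"],V=m["view"])
    print(s["clock"],s["position"].round(4),s["orientation"].round(2),"cam",(-m["view"][:3,:3].T@m["view"][:3,3]).round(4),"fwd",m["view"][2,:3].round(3))
    return p,d,m["camera_matrix"],m["view"]
if __name__=="__main__": snap(sys.argv[1])
E
python3 snap.py w1
```

```text
0.1 [0.2624 0.5666 0.1911] [ 1.7989e+02 -1.0000e-02 -2.4870e+01] cam [0.3247 0.5386 0.3831] fwd [-0.227  0.104 -0.968]
```

View pics/w1.png

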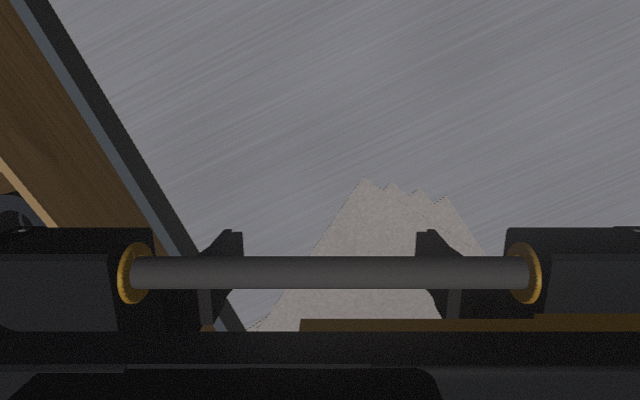

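The wrist camera sees ahead of the fingers in its upper half. Every row needs all seven keys.

Emit:
{"op": "move_arm", "data": {"motion": [{"x":0.02,"y":-0.031,"z":0,"rx":0,"ry":0,"rz":0,"gripper":0},{"x":0.02,"y":-0.031,"z":0,"rx":0,"ry":0,"rz":0,"gripper":0},{"x":0.02,"y":-0.031,"z":0,"rx":0,"ry":0,"rz":0,"gripper":0},{"x":0.02,"y":-0.031,"z":0,"rx":0,"ry":0,"rz":0,"gripper":0},{"x":0.02,"y":-0.031,"z":0,"rx":0,"ry":0,"rz":0,"gripper":0},{"x":0.02,"y":-0.031,"z":0,"rx":0,"ry":0,"rz":0,"gripper":0},{"x":0,"y":0,"z":0,"rx":0,"ry":0,"rz":0,"gripper":0},{"x":0,"y":0,"z":0,"rx":0,"ry":0,"rz":0,"gripper":0}]}}

```text
clock: 0.95
position: [0.383, 0.3805, 0.192]
orientation: [180.0, 0.0, -24.9]
ft_force: [-0.1, 0.3, 0.9]
gripper_width: 0.0869
gripper_force: 0.0
```

```bash
python3 snap.py w2
```

```text
0.95 [0.383  0.3805 0.192 ] [ 1.800e+02  1.000e-02 -2.495e+01] cam [0.4451 0.3521 0.384 ] fwd [-0.226  0.106 -0.968]
```

View pics/w2.png

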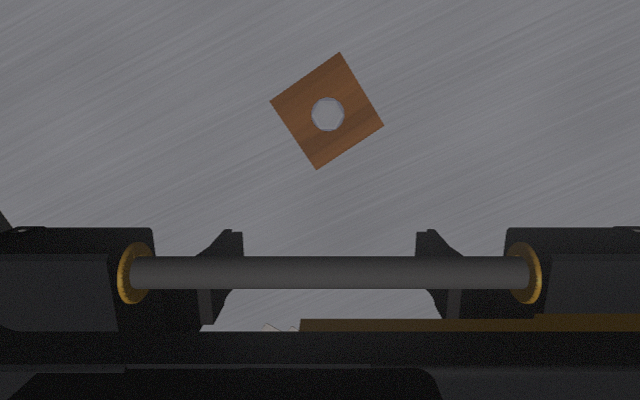

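The stand is centred near (327,111) and the gauge top is a hexagon at (328,114). Next I measure the handle's outline.

```bash
python3 - <<'E'
from h import *
f=np.load("w2.npz");p,d,K,V=f["p"],f["d"],f["K"],f["V"]
v,u=np.indices(d.shape);R,t=V[:3,:3],V[:3,3]
P=(np.stack([(u-K[0,2])/K[0,0]*d,(v-K[1,2])/K[1,1]*d,d],-1)-t)@R;Z=P[...,2]
b=(v>40)&(v<180)&(u>260)&(u<395)
m=b&(Z>.09)&(Z<.115);print(m.sum(),np.median(Z[m]))
a,c=max(blobs(m,20),key=lambda x:x[0]);q=ray(c,.101,K,V)[:,:2]
ar,tri=cv2.minEnclosingTriangle((q*1000).astype(np.float32).reshape(-1,1,2))
mo=cv2.moments(((q-q.mean(0))*1e5).astype(np.float32));ctr=q.mean(0)+np.array([mo["m10"],mo["m01"]])/mo["m00"]/1e5
print("ctr",ctr)
h=cv2.convexHull((q*1000).astype(np.float32))[:,0]
for th in range(0,60,3):  # width in direction th, averaged over 3-fold
    w=[np.ptp(h@[np.cos(np.radians(th+k)),np.sin(np.radians(th+k))]) for k in(0,60,120)]
    print(th,np.round(w,1),round(np.mean(w),2))
m=b&(Z>.037)&(Z<.053);a,c=max(blobs(m,50),key=lambda x:x[0]);r=cv2.minAreaRect(c.astype(np.float32));q=ray(cv2.boxPoints(r),.045,K,V)[:,:2]
print("stand",q.mean(0),np.linalg.norm(q[1]-q[0]),np.linalg.norm(q[2]-q[1]),np.degrees(np.arctan2(*(q[1]-q[0])[::-1])))
cv2.imwrite("pics/w2c.png",cv2.resize(p[80:150,290:365,::-1],None,fx=7,fy=7,interpolation=cv2.INTER_CUBIC))
E
```

```text
666 0.10039388573388838
ctr [0.44355839 0.35526786]
0 [24.1 24.7 24.1] 24.3
3 [24.2 24.8 24.2] 24.38
6 [24.2 24.8 24.2] 24.4
9 [24.1 24.8 24.1] 24.36
12 [24.  24.7 24. ] 24.25
15 [23.8 24.6 23.9] 24.07
18 [23.5 24.4 23.6] 23.83
21 [23.3 24.1 23.3] 23.55
24 [23.  23.7 22.9] 23.22
27 [22.7 23.3 22.5] 22.83
30 [22.3 22.8 22. ] 22.37
33 [22.1 22.3 21.4] 21.93
36 [21.9 22.  21.2] 21.68
39 [22.3 22.4 21.8] 22.15
42 [22.8 22.8 22.3] 22.62
45 [23.3 23.1 22.7] 23.04
48 [23.7 23.3 23.1] 23.38
51 [24.1 23.5 23.5] 23.67
54 [24.4 23.7 23.7] 23.95
57 [24.6 24.  23.9] 24.16
stand [0.44514762 0.35467252] 0.07958343050609364 0.07944823858360588 -83.01519270326362
```

View pics/w2c.png

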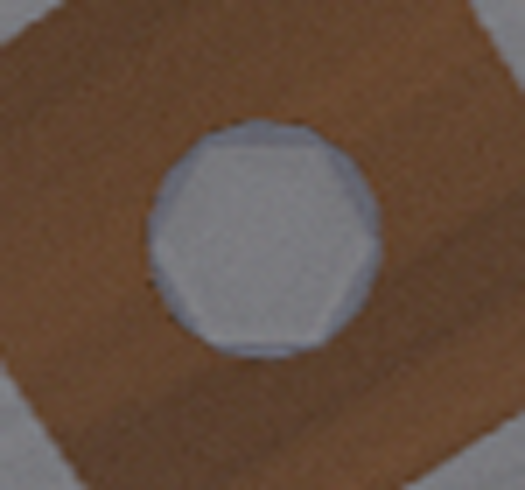

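The flats face 36° mod 60°, so a tool yaw of 6° fits. I'll turn to it and look once more in that pose, so that camera bias cancels later at the bushings.

Emit:
{"op": "move_arm", "data": {"motion": [{"x":-0.002,"y":-0.0065,"z":0,"rx":0,"ry":0,"rz":0.108,"gripper":0},{"x":-0.002,"y":-0.0065,"z":0,"rx":0,"ry":0,"rz":0.108,"gripper":0},{"x":-0.002,"y":-0.0065,"z":0,"rx":0,"ry":0,"rz":0.108,"gripper":0},{"x":-0.002,"y":-0.0065,"z":0,"rx":0,"ry":0,"rz":0.108,"gripper":0},{"x":-0.001,"y":-0.0065,"z":0,"rx":0,"ry":0,"rz":0.108,"gripper":0},{"x":0,"y":0,"z":0,"rx":0,"ry":0,"rz":0,"gripper":0},{"x":0,"y":0,"z":0,"rx":0,"ry":0,"rz":0,"gripper":0}]}}

```text
clock: 1.7
position: [0.3734, 0.3495, 0.192]
orientation: [-180.0, -0.0, 6.0]
ft_force: [0.5, 0.2, 0.5]
gripper_width: 0.0869
gripper_force: 0.0
```

```bash
cat > g.py <<'E'
import sys
from snap import *
def hmap(d,K,V):
    v,u=np.indices(d.shape);R,t=V[:3,:3],V[:3,3]
    return (np.stack([(u-K[0,2])/K[0,0]*d,(v-K[1,2])/K[1,1]*d,d],-1)-t)@R
def centre(m,z,K,V):
    a,c=max(blobs(m,20),key=lambda x:x[0]);h=cv2.convexHull(c.astype(np.float32))
    q=(ray(h[:,0],z,K,V)[:,:2]*1e4);o=q.mean(0);mo=cv2.moments((q-o).astype(np.float32))
    return (o+np.array([mo["m10"],mo["m01"]])/mo["m00"])/1e4, np.ptp(q,axis=0)/1e4
E
python3 - <<'E'
from g import *
p,d,K,V=snap("w3");P=hmap(d,K,V);Z=P[...,2];v=np.indices(d.shape)[0]
print("gauge",centre((v<200)&(Z>.09)&(Z<.115),.101,K,V),"stand",centre((v<200)&(Z>.037)&(Z<.053),.045,K,V))
m=(v<200)&(Z>.09)&(Z<.115);print(np.argwhere(m).mean(0))
E
```

```text
1.7 [0.3734 0.3495 0.192 ] [-1.7999e+02 -1.0000e-02  6.0300e+00] cam [0.4414 0.3569 0.3841] fwd [-0.248 -0.025 -0.969]
gauge (array([0.44345043, 0.35536041]), array([0.02392682, 0.0227469 ])) stand (array([0.44445738, 0.35548593]), array([0.08952171, 0.08972956]))
[108.7755102  331.52186589]
```

Emit:
{"op": "move_arm", "data": {"motion": [{"x":0.035,"y":0.003,"z":0,"rx":0,"ry":0,"rz":0,"gripper":0},{"x":0.035,"y":0.003,"z":0,"rx":0,"ry":0,"rz":0,"gripper":0},{"x":0,"y":0,"z":-0.03,"rx":0,"ry":0,"rz":0,"gripper":0},{"x":0,"y":0,"z":-0.04,"rx":0,"ry":0,"rz":0,"gripper":0},{"x":0,"y":0,"z":-0.04,"rx":0,"ry":0,"rz":0,"gripper":0},{"x":0,"y":0,"z":-0.022,"rx":0,"ry":0,"rz":0,"gripper":0},{"x":0,"y":0,"z":0,"rx":0,"ry":0,"rz":0,"gripper":0},{"x":0,"y":0,"z":0,"rx":0,"ry":0,"rz":0,"gripper":0}]}}

```text
clock: 2.55
position: [0.4442, 0.3554, 0.0604]
orientation: [180.0, -0.0, 6.1]
ft_force: [-0.2, 0.5, 0.3]
gripper_width: 0.0872
gripper_force: 0.0
```

Emit:
{"op": "move_arm", "data": {"motion": [{"x":0,"y":0,"z":0,"rx":0,"ry":0,"rz":0,"gripper":1},{"x":0,"y":0,"z":0,"rx":0,"ry":0,"rz":0,"gripper":1},{"x":0,"y":0,"z":0,"rx":0,"ry":0,"rz":0,"gripper":1},{"x":0,"y":0,"z":0,"rx":0,"ry":0,"rz":0,"gripper":1},{"x":0,"y":0,"z":0,"rx":0,"ry":0,"rz":0,"gripper":1},{"x":0,"y":0,"z":0,"rx":0,"ry":0,"rz":0,"gripper":1}]}}

```text
clock: 3.15
position: [0.4437, 0.3546, 0.0602]
orientation: [-180.0, -0.0, 6.1]
ft_force: [-0.7, -0.3, -0.6]
gripper_width: 0.0468
gripper_force: 0.0
```

Emit:
{"op": "move_arm", "data": {"motion": [{"x":0,"y":0,"z":0,"rx":0,"ry":0,"rz":0,"gripper":1},{"x":0,"y":0,"z":0,"rx":0,"ry":0,"rz":0,"gripper":1},{"x":0,"y":0,"z":0,"rx":0,"ry":0,"rz":0,"gripper":1},{"x":0,"y":0,"z":0,"rx":0,"ry":0,"rz":0,"gripper":1},{"x":0,"y":0,"z":0,"rx":0,"ry":0,"rz":0,"gripper":1},{"x":0,"y":0,"z":0,"rx":0,"ry":0,"rz":0,"gripper":1}]}}

```text
clock: 3.75
position: [0.4437, 0.3545, 0.06]
orientation: [180.0, 0.0, 6.1]
ft_force: [-0.2, -0.6, -0.7]
gripper_width: 0.0214
gripper_force: 30.0
```

Emit:
{"op": "move_arm", "data": {"motion": [{"x":0,"y":0,"z":0.012,"rx":0,"ry":0,"rz":0,"gripper":1},{"x":0,"y":0,"z":0.04,"rx":0,"ry":0,"rz":0,"gripper":1},{"x":0,"y":0,"z":0.04,"rx":0,"ry":0,"rz":0,"gripper":1},{"x":0,"y":0,"z":0.04,"rx":0,"ry":0,"rz":0,"gripper":1},{"x":0.005,"y":-0.043,"z":0,"rx":0,"ry":0,"rz":0,"gripper":1},{"x":0.005,"y":-0.048,"z":0,"rx":0,"ry":0,"rz":0,"gripper":1},{"x":0.004,"y":-0.048,"z":0,"rx":0,"ry":0,"rz":0,"gripper":1},{"x":0.004,"y":-0.048,"z":0,"rx":0,"ry":0,"rz":0,"gripper":1},{"x":0.004,"y":-0.048,"z":0,"rx":0,"ry":0,"rz":0,"gripper":1},{"x":0.004,"y":-0.048,"z":0,"rx":0,"ry":0,"rz":0,"gripper":1}]}}

```text
clock: 4.75
position: [0.4692, 0.0698, 0.1929]
orientation: [-180.0, -0.1, 6.1]
ft_force: [1.4, 0.1, -1.9]
gripper_width: 0.0216
gripper_force: 30.0
```

Emit:
{"op": "move_arm", "data": {"motion": [{"x":0,"y":0,"z":0,"rx":0,"ry":0,"rz":0,"gripper":1},{"x":0,"y":0,"z":0,"rx":0,"ry":0,"rz":0,"gripper":1},{"x":0,"y":0,"z":0,"rx":0,"ry":0,"rz":0,"gripper":1}]}}

```text
clock: 5.05
position: [0.4698, 0.0721, 0.1924]
orientation: [-180.0, -0.0, 6.1]
ft_force: [-0.8, -0.1, -1.7]
gripper_width: 0.0215
gripper_force: 30.0
```

```bash
cat > bush.py <<'E'
from g import *
def bushings(tag):
    p,d,K,V=snap(tag);P=hmap(d,K,V);Z=P[...,2];v=np.indices(d.shape)[0]
    g=p.max(2)
    for a,c in blobs((v<215)&(Z>.036)&(Z<.056)&(g<90),250):
        h=cv2.convexHull(c.astype(np.int32));sel=np.zeros(d.shape,np.uint8);cv2.fillPoly(sel,[h],1)
        m=sel>0;o,s=centre(m,.046,K,V);print("face",c.mean(0).round(),o.round(4),s.round(4),np.median(Z[m&(g<90)]).round(4))
        hole=m&(Z<.036)
        if hole.sum()>20: o,s=centre(hole,.046,K,V);print("  bore",o.round(4),s.round(4))
if __name__=="__main__": bushings(sys.argv[1])
E
python3 bush.py w4
```

```text
5.05 [0.4698 0.0721 0.1924] [-1.7997e+02 -4.0000e-02  6.1100e+00] cam [0.5377 0.0795 0.3845] fwd [-0.247 -0.025 -0.969]
face [329. 108.] [0.5407 0.0798] [0.051  0.0509] 0.0452
  bore [0.5406 0.0801] [0.0199 0.0197]
face [426. 137.] [ 0.5233 -0.0162] [0.0508 0.053 ] 0.0449
  bore [ 0.5235 -0.0158] [0.0197 0.0181]
face [ 89. 172.] [0.4531 0.3124] [0.0778 0.0185] 0.0396Traceback (most recent call last):
  File "bush.py", line 10, in <module>
    if __name__=="__main__": bushings(sys.argv[1])
                             ~~~~~~~~^^^^^^^^^^^^^
  File "bush.py", line 9, in bushings
    if hole.sum()>20: o,s=centre(hole,.046,K,V);print("  bore",o.round(4),s.round(4))
                          ~~~~~~^^^^^^^^^^^^^^^
  File "g.py", line 7, in centre
    a,c=max(blobs(m,20),key=lambda x:x[0]);h=cv2.convexHull(c.astype(np.float32))
        ~~~^^^^^^^^^^^^^^^^^^^^^^^^^^^^^^^
ValueError: max() iterable argument is empty
```

View pics/w4.png

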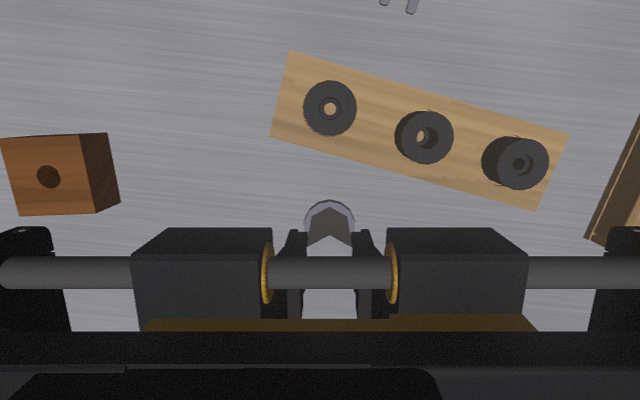

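Bushing 1's mouth is at (329,108) and bushings 2 and 3 are at (426,137) and (518,163). The held gauge's collar arc shows at (329,215). I'll locate the gauge axis in the same camera from that arc.

```bash
python3 - <<'E'
from g import *
from scipy.optimize import least_squares
f=np.load("w4.npz");p,d,K,V=f["p"],f["d"],f["K"],f["V"];P=hmap(d,K,V);Z=P[...,2]
v,u=np.indices(d.shape)
m=(v>190)&(v<228)&(u>295)&(u<365)&(Z>.14)&(Z<.21)
print(m.sum(),[ (np.median(Z[y,300:360][m[y,300:360]]).round(4) if m[y,300:360].any() else 0) for y in range(196,228,3)])
a,c=max(blobs(m,20),key=lambda x:x[0])
for zc in(.1834,.1774):
    arc=np.array([q for q in c if q[1]<222 and 296<q[0]<364])
    w=ray(arc,zc,K,V)[:,:2]
    r=least_squares(lambda x:np.hypot(*(w-x[:2]).T)-.0163,[.47,.072],loss="soft_l1",f_scale=.0005)
    print(zc,r.x,np.abs(r.fun).mean(),arc.min(0),arc.max(0))
E
```

```text
1039 [0, np.float64(0.1784), np.float64(0.1817), np.float64(0.1828), np.float64(0.1828), np.float64(0.1836), np.float64(0.1861), np.float64(0.1924), np.float64(0.1971), np.float64(0.2007), np.float64(0.2037)]
0.1834 [0.46959683 0.07272922] 0.0016854827359487174 [304 199] [353 221]
0.1774 [0.46817134 0.0725858 ] 0.0016344444983590258 [304 199] [353 221]
```

Emit:
{"op": "move_arm", "data": {"motion": [{"x":0.035,"y":0.0038,"z":0,"rx":0,"ry":0,"rz":0,"gripper":1},{"x":0.036,"y":0.0038,"z":0,"rx":0,"ry":0,"rz":0,"gripper":1},{"x":0,"y":0,"z":-0.04,"rx":0,"ry":0,"rz":0,"gripper":1},{"x":0,"y":0,"z":-0.04,"rx":0,"ry":0,"rz":0,"gripper":1},{"x":0,"y":0,"z":-0.017,"rx":0,"ry":0,"rz":0,"gripper":1},{"x":0,"y":0,"z":0,"rx":0,"ry":0,"rz":0,"gripper":1},{"x":0,"y":0,"z":0,"rx":0,"ry":0,"rz":0,"gripper":1},{"x":0,"y":0,"z":0,"rx":0,"ry":0,"rz":0,"gripper":1}]}}

```text
clock: 5.9
position: [0.5421, 0.0804, 0.0968]
orientation: [-180.0, -0.2, 6.2]
ft_force: [0.1, 0.5, -1.7]
gripper_width: 0.0216
gripper_force: 30.0
```

Emit:
{"op": "move_arm", "data": {"motion": [{"x":0,"y":0,"z":-0.003,"rx":0,"ry":0,"rz":0,"gripper":1},{"x":0,"y":0,"z":-0.003,"rx":0,"ry":0,"rz":0,"gripper":1},{"x":0,"y":0,"z":-0.003,"rx":0,"ry":0,"rz":0,"gripper":1},{"x":0,"y":0,"z":-0.003,"rx":0,"ry":0,"rz":0,"gripper":1}]}}

```text
clock: 6.3
position: [0.5407, 0.0791, 0.083]
orientation: [-180.0, -0.0, 6.1]
ft_force: [-0.6, -0.1, -1.0]
gripper_width: 0.0216
gripper_force: 30.0
```

Emit:
{"op": "move_arm", "data": {"motion": [{"x":0,"y":0,"z":-0.002,"rx":0,"ry":0,"rz":0,"gripper":1},{"x":0,"y":0,"z":-0.002,"rx":0,"ry":0,"rz":0,"gripper":1},{"x":0,"y":0,"z":0,"rx":0,"ry":0,"rz":0,"gripper":1}]}}

```text
clock: 6.6
position: [0.5404, 0.079, 0.0786]
orientation: [180.0, 0.0, 6.1]
ft_force: [1.0, 1.3, -1.9]
gripper_width: 0.0213
gripper_force: 30.0
```

Emit:
{"op": "move_arm", "data": {"motion": [{"x":0,"y":0,"z":-0.0015,"rx":0,"ry":0,"rz":0,"gripper":1},{"x":0,"y":0,"z":-0.0015,"rx":0,"ry":0,"rz":0,"gripper":1},{"x":0,"y":0,"z":0,"rx":0,"ry":0,"rz":0,"gripper":1}]}}

```text
clock: 6.9
position: [0.5405, 0.0792, 0.0758]
orientation: [180.0, 0.0, 6.1]
ft_force: [0.6, 0.2, -1.4]
gripper_width: 0.021
gripper_force: 30.0
```

Emit:
{"op": "move_arm", "data": {"motion": [{"x":0,"y":0,"z":-0.0015,"rx":0,"ry":0,"rz":0,"gripper":1},{"x":0,"y":0,"z":-0.0015,"rx":0,"ry":0,"rz":0,"gripper":1},{"x":0,"y":0,"z":0,"rx":0,"ry":0,"rz":0,"gripper":1}]}}

```text
clock: 7.2
position: [0.5405, 0.0791, 0.0728]
orientation: [180.0, 0.0, 6.1]
ft_force: [-0.3, 0.3, -1.8]
gripper_width: 0.0216
gripper_force: 30.0
```

Emit:
{"op": "move_arm", "data": {"motion": [{"x":0,"y":0,"z":-0.0015,"rx":0,"ry":0,"rz":0,"gripper":1},{"x":0,"y":0,"z":-0.0015,"rx":0,"ry":0,"rz":0,"gripper":1},{"x":0,"y":0,"z":0,"rx":0,"ry":0,"rz":0,"gripper":1}]}}

```text
clock: 7.5
position: [0.5404, 0.0791, 0.0698]
orientation: [180.0, 0.0, 6.1]
ft_force: [-0.2, -0.3, -1.6]
gripper_width: 0.0214
gripper_force: 30.0
```

Emit:
{"op": "move_arm", "data": {"motion": [{"x":0,"y":0,"z":-0.0015,"rx":0,"ry":0,"rz":0,"gripper":1},{"x":0,"y":0,"z":-0.0015,"rx":0,"ry":0,"rz":0,"gripper":1},{"x":0,"y":0,"z":0,"rx":0,"ry":0,"rz":0,"gripper":1}]}}

```text
clock: 7.8
position: [0.5405, 0.0791, 0.0668]
orientation: [180.0, 0.0, 6.1]
ft_force: [0.4, -0.4, -2.4]
gripper_width: 0.0214
gripper_force: 30.0
```

Emit:
{"op": "move_arm", "data": {"motion": [{"x":0,"y":0,"z":-0.0015,"rx":0,"ry":0,"rz":0,"gripper":1},{"x":0,"y":0,"z":-0.0015,"rx":0,"ry":0,"rz":0,"gripper":1},{"x":0,"y":0,"z":-0.001,"rx":0,"ry":0,"rz":0,"gripper":1},{"x":0,"y":0,"z":0,"rx":0,"ry":0,"rz":0,"gripper":1}]}}

```text
clock: 8.2
position: [0.5405, 0.0791, 0.0628]
orientation: [180.0, 0.0, 6.1]
ft_force: [0.5, 0.7, -1.9]
gripper_width: 0.0213
gripper_force: 30.0
```

Emit:
{"op": "move_arm", "data": {"motion": [{"x":0,"y":0,"z":-0.0008,"rx":0,"ry":0,"rz":0,"gripper":1},{"x":0,"y":0,"z":-0.0008,"rx":0,"ry":0,"rz":0,"gripper":1},{"x":0,"y":0,"z":0,"rx":0,"ry":0,"rz":0,"gripper":1}]}}

```text
clock: 8.5
position: [0.5406, 0.0792, 0.0613]
orientation: [180.0, 0.0, 6.1]
ft_force: [0.0, -0.3, -1.3]
gripper_width: 0.0215
gripper_force: 30.0
```

Emit:
{"op": "move_arm", "data": {"motion": [{"x":0,"y":0,"z":-0.0006,"rx":0,"ry":0,"rz":0,"gripper":1},{"x":0,"y":0,"z":-0.0006,"rx":0,"ry":0,"rz":0,"gripper":1},{"x":0,"y":0,"z":0,"rx":0,"ry":0,"rz":0,"gripper":1}]}}

```text
clock: 8.8
position: [0.5409, 0.0792, 0.061]
orientation: [180.0, -0.0, 6.1]
ft_force: [-0.9, -1.1, 4.1]
gripper_width: 0.0216
gripper_force: 30.0
```

Bushing 1 is sound: at TCP z 0.061 the collar rests on the face with about 6 N. Now I move to look at bushing 2.

Emit:
{"op": "move_arm", "data": {"motion": [{"x":0,"y":0,"z":0.012,"rx":0,"ry":0,"rz":0,"gripper":1},{"x":0,"y":0,"z":0.04,"rx":0,"ry":0,"rz":0,"gripper":1},{"x":0,"y":0,"z":0.04,"rx":0,"ry":0,"rz":0,"gripper":1},{"x":0,"y":0,"z":0.04,"rx":0,"ry":0,"rz":0,"gripper":1},{"x":-0.03,"y":-0.035,"z":0,"rx":0,"ry":0,"rz":0,"gripper":1},{"x":-0.03,"y":-0.035,"z":0,"rx":0,"ry":0,"rz":0,"gripper":1},{"x":-0.028,"y":-0.033,"z":0,"rx":0,"ry":0,"rz":0,"gripper":1},{"x":0,"y":0,"z":0,"rx":0,"ry":0,"rz":0,"gripper":1},{"x":0,"y":0,"z":0,"rx":0,"ry":0,"rz":0,"gripper":1},{"x":0,"y":0,"z":0,"rx":0,"ry":0,"rz":0,"gripper":1}]}}

```text
clock: 9.8
position: [0.4534, -0.0234, 0.1927]
orientation: [-180.0, -0.1, 6.1]
ft_force: [0.6, 0.4, -1.9]
gripper_width: 0.0214
gripper_force: 30.0
```

```bash
sed -i 's/for a,c in blobs/for a,c in [b for b in blobs/; s/(g<90),250):/(g<90),250) if 200<b[1][:,0].mean()<600]:/; s/hole.sum()>20/len(blobs(hole,20))/' bush.py; python3 bush.py w5
```

```text
9.8 [ 0.4534 -0.0234  0.1927] [-1.7998e+02 -8.0000e-02  6.0900e+00] cam [ 0.5211 -0.016   0.3848] fwd [-0.246 -0.025 -0.969]
face [231.  79.] [0.5404 0.0785] [0.0507 0.0516] 0.0452
  bore [0.5402 0.0783] [0.0199 0.0178]
face [562. 137.] [ 0.5214 -0.2445] [0.15   0.0287] 0.0385
  bore [ 0.5005 -0.2385] [0.0776 0.0114]
face [332. 109.] [ 0.5231 -0.0181] [0.0511 0.0505] 0.0451
  bore [ 0.5231 -0.0176] [0.0202 0.0196]
face [430. 137.] [ 0.5075 -0.1156] [0.0507 0.0532] 0.045
  bore [ 0.5074 -0.1141] [0.0178 0.0155]
```

Emit:
{"op": "move_arm", "data": {"motion": [{"x":0.035,"y":0.0026,"z":0,"rx":0,"ry":0,"rz":0,"gripper":1},{"x":0.0355,"y":0.0026,"z":0,"rx":0,"ry":0,"rz":0,"gripper":1},{"x":0,"y":0,"z":-0.04,"rx":0,"ry":0,"rz":0,"gripper":1},{"x":0,"y":0,"z":-0.04,"rx":0,"ry":0,"rz":0,"gripper":1},{"x":0,"y":0,"z":-0.017,"rx":0,"ry":0,"rz":0,"gripper":1},{"x":0,"y":0,"z":0,"rx":0,"ry":0,"rz":0,"gripper":1},{"x":0,"y":0,"z":0,"rx":0,"ry":0,"rz":0,"gripper":1},{"x":0,"y":0,"z":0,"rx":0,"ry":0,"rz":0,"gripper":1}]}}

```text
clock: 10.65
position: [0.5249, -0.018, 0.0968]
orientation: [-180.0, -0.2, 6.1]
ft_force: [-0.6, -0.1, -1.7]
gripper_width: 0.0216
gripper_force: 30.0
```

Emit:
{"op": "move_arm", "data": {"motion": [{"x":0,"y":0,"z":-0.003,"rx":0,"ry":0,"rz":0,"gripper":1},{"x":0,"y":0,"z":-0.003,"rx":0,"ry":0,"rz":0,"gripper":1},{"x":0,"y":0,"z":-0.003,"rx":0,"ry":0,"rz":0,"gripper":1},{"x":0,"y":0,"z":-0.003,"rx":0,"ry":0,"rz":0,"gripper":1}]}}

```text
clock: 11.05
position: [0.5232, -0.0186, 0.0832]
orientation: [-180.0, -0.0, 6.1]
ft_force: [-0.3, -0.1, -1.0]
gripper_width: 0.0215
gripper_force: 30.0
```

Emit:
{"op": "move_arm", "data": {"motion": [{"x":0,"y":0,"z":-0.0015,"rx":0,"ry":0,"rz":0,"gripper":1},{"x":0,"y":0,"z":-0.0015,"rx":0,"ry":0,"rz":0,"gripper":1},{"x":0,"y":0,"z":-0.0015,"rx":0,"ry":0,"rz":0,"gripper":1},{"x":0,"y":0,"z":0,"rx":0,"ry":0,"rz":0,"gripper":1}]}}

```text
clock: 11.45
position: [0.523, -0.0186, 0.0785]
orientation: [180.0, 0.0, 6.1]
ft_force: [-0.0, 0.9, -1.7]
gripper_width: 0.0216
gripper_force: 30.0
```

Emit:
{"op": "move_arm", "data": {"motion": [{"x":0,"y":0,"z":-0.0015,"rx":0,"ry":0,"rz":0,"gripper":1},{"x":0,"y":0,"z":-0.0015,"rx":0,"ry":0,"rz":0,"gripper":1},{"x":0,"y":0,"z":0,"rx":0,"ry":0,"rz":0,"gripper":1}]}}

```text
clock: 11.75
position: [0.523, -0.0186, 0.0755]
orientation: [180.0, 0.0, 6.1]
ft_force: [-0.2, 0.8, -1.0]
gripper_width: 0.0217
gripper_force: 30.0
```

Emit:
{"op": "move_arm", "data": {"motion": [{"x":0,"y":0,"z":-0.0015,"rx":0,"ry":0,"rz":0,"gripper":1},{"x":0,"y":0,"z":-0.0015,"rx":0,"ry":0,"rz":0,"gripper":1},{"x":0,"y":0,"z":0,"rx":0,"ry":0,"rz":0,"gripper":1}]}}

```text
clock: 12.05
position: [0.523, -0.0187, 0.0725]
orientation: [180.0, 0.0, 6.1]
ft_force: [0.6, -0.7, -1.2]
gripper_width: 0.0212
gripper_force: 30.0
```

Emit:
{"op": "move_arm", "data": {"motion": [{"x":0,"y":0,"z":-0.0015,"rx":0,"ry":0,"rz":0,"gripper":1},{"x":0,"y":0,"z":-0.0015,"rx":0,"ry":0,"rz":0,"gripper":1},{"x":0,"y":0,"z":0,"rx":0,"ry":0,"rz":0,"gripper":1}]}}

```text
clock: 12.35
position: [0.523, -0.0186, 0.0695]
orientation: [180.0, 0.0, 6.1]
ft_force: [0.7, -0.1, -1.7]
gripper_width: 0.0216
gripper_force: 30.0
```

Emit:
{"op": "move_arm", "data": {"motion": [{"x":0,"y":0,"z":-0.0015,"rx":0,"ry":0,"rz":0,"gripper":1},{"x":0,"y":0,"z":-0.0015,"rx":0,"ry":0,"rz":0,"gripper":1},{"x":0,"y":0,"z":0,"rx":0,"ry":0,"rz":0,"gripper":1}]}}

```text
clock: 12.65
position: [0.523, -0.0186, 0.0665]
orientation: [180.0, 0.0, 6.1]
ft_force: [1.2, -0.6, -1.7]
gripper_width: 0.0216
gripper_force: 30.0
```

Past 20 mm with no stop, so I continue down to the collar.

Emit:
{"op": "move_arm", "data": {"motion": [{"x":0,"y":0,"z":-0.0015,"rx":0,"ry":0,"rz":0,"gripper":1},{"x":0,"y":0,"z":-0.0015,"rx":0,"ry":0,"rz":0,"gripper":1},{"x":0,"y":0,"z":-0.001,"rx":0,"ry":0,"rz":0,"gripper":1},{"x":0,"y":0,"z":0,"rx":0,"ry":0,"rz":0,"gripper":1}]}}

```text
clock: 13.05
position: [0.523, -0.0186, 0.0625]
orientation: [180.0, 0.0, 6.1]
ft_force: [0.3, -0.1, -1.3]
gripper_width: 0.0213
gripper_force: 30.0
```

Emit:
{"op": "move_arm", "data": {"motion": [{"x":0,"y":0,"z":-0.0008,"rx":0,"ry":0,"rz":0,"gripper":1},{"x":0,"y":0,"z":-0.0008,"rx":0,"ry":0,"rz":0,"gripper":1},{"x":0,"y":0,"z":-0.0008,"rx":0,"ry":0,"rz":0,"gripper":1},{"x":0,"y":0,"z":0,"rx":0,"ry":0,"rz":0,"gripper":1}]}}

```text
clock: 13.45
position: [0.5234, -0.0186, 0.061]
orientation: [180.0, -0.0, 6.1]
ft_force: [-1.2, 0.4, 4.1]
gripper_width: 0.0214
gripper_force: 30.0
```

Bushing 2 is sound too. On to bushing 3.

Emit:
{"op": "move_arm", "data": {"motion": [{"x":0,"y":0,"z":0.012,"rx":0,"ry":0,"rz":0,"gripper":1},{"x":0,"y":0,"z":0.04,"rx":0,"ry":0,"rz":0,"gripper":1},{"x":0,"y":0,"z":0.04,"rx":0,"ry":0,"rz":0,"gripper":1},{"x":0,"y":0,"z":0.04,"rx":0,"ry":0,"rz":0,"gripper":1},{"x":-0.03,"y":-0.035,"z":0,"rx":0,"ry":0,"rz":0,"gripper":1},{"x":-0.03,"y":-0.035,"z":0,"rx":0,"ry":0,"rz":0,"gripper":1},{"x":-0.027,"y":-0.035,"z":0,"rx":0,"ry":0,"rz":0,"gripper":1},{"x":0,"y":0,"z":0,"rx":0,"ry":0,"rz":0,"gripper":1},{"x":0,"y":0,"z":0,"rx":0,"ry":0,"rz":0,"gripper":1},{"x":0,"y":0,"z":0,"rx":0,"ry":0,"rz":0,"gripper":1}]}}

```text
clock: 14.45
position: [0.4369, -0.1233, 0.1928]
orientation: [-180.0, -0.1, 6.1]
ft_force: [1.3, 0.6, -1.5]
gripper_width: 0.0219
gripper_force: 30.0
```

```bash
python3 bush.py w6
```

```text
14.45 [ 0.4369 -0.1233  0.1928] [-1.8e+02 -7.0e-02  6.1e+00] cam [ 0.5047 -0.1158  0.3849] fwd [-0.246 -0.026 -0.969]
face [464. 116.] [ 0.5085 -0.2448] [0.1614 0.0251] 0.0387
  bore [ 0.5161 -0.2435] [0.0162 0.0027]
face [570.  61.] [ 0.5731 -0.3328] [0.0198 0.1361] 0.0381
face [229.  81.] [ 0.5222 -0.0194] [0.0511 0.0525] 0.0452
  bore [ 0.5222 -0.0194] [0.0197 0.0179]
face [331. 109.] [ 0.507  -0.1174] [0.051  0.0504] 0.0452
  bore [ 0.5069 -0.1179] [0.0141 0.0171]
```

Emit:
{"op": "move_arm", "data": {"motion": [{"x":0.035,"y":0.0028,"z":0,"rx":0,"ry":0,"rz":0,"gripper":1},{"x":0.036,"y":0.0027,"z":0,"rx":0,"ry":0,"rz":0,"gripper":1},{"x":0,"y":0,"z":-0.04,"rx":0,"ry":0,"rz":0,"gripper":1},{"x":0,"y":0,"z":-0.04,"rx":0,"ry":0,"rz":0,"gripper":1},{"x":0,"y":0,"z":-0.017,"rx":0,"ry":0,"rz":0,"gripper":1},{"x":0,"y":0,"z":0,"rx":0,"ry":0,"rz":0,"gripper":1},{"x":0,"y":0,"z":0,"rx":0,"ry":0,"rz":0,"gripper":1},{"x":0,"y":0,"z":0,"rx":0,"ry":0,"rz":0,"gripper":1}]}}

```text
clock: 15.3
position: [0.5089, -0.1178, 0.0969]
orientation: [180.0, -0.2, 6.1]
ft_force: [0.5, 0.8, -2.1]
gripper_width: 0.0213
gripper_force: 30.0
```

Emit:
{"op": "move_arm", "data": {"motion": [{"x":0,"y":0,"z":-0.003,"rx":0,"ry":0,"rz":0,"gripper":1},{"x":0,"y":0,"z":-0.003,"rx":0,"ry":0,"rz":0,"gripper":1},{"x":0,"y":0,"z":-0.003,"rx":0,"ry":0,"rz":0,"gripper":1},{"x":0,"y":0,"z":-0.003,"rx":0,"ry":0,"rz":0,"gripper":1},{"x":0,"y":0,"z":0,"rx":0,"ry":0,"rz":0,"gripper":1}]}}

```text
clock: 15.8
position: [0.5067, -0.1182, 0.0829]
orientation: [-180.0, 0.1, 6.1]
ft_force: [-0.2, 0.2, -1.1]
gripper_width: 0.0217
gripper_force: 30.0
```

Emit:
{"op": "move_arm", "data": {"motion": [{"x":0,"y":0,"z":-0.0015,"rx":0,"ry":0,"rz":0,"gripper":1},{"x":0,"y":0,"z":-0.0015,"rx":0,"ry":0,"rz":0,"gripper":1},{"x":0,"y":0,"z":-0.001,"rx":0,"ry":0,"rz":0,"gripper":1},{"x":0,"y":0,"z":0,"rx":0,"ry":0,"rz":0,"gripper":1}]}}

```text
clock: 16.2
position: [0.5071, -0.1181, 0.0792]
orientation: [-180.0, 0.0, 6.1]
ft_force: [-0.7, -1.1, -1.9]
gripper_width: 0.0215
gripper_force: 30.0
```

Emit:
{"op": "move_arm", "data": {"motion": [{"x":0,"y":0,"z":-0.001,"rx":0,"ry":0,"rz":0,"gripper":1},{"x":0,"y":0,"z":-0.001,"rx":0,"ry":0,"rz":0,"gripper":1},{"x":0,"y":0,"z":0,"rx":0,"ry":0,"rz":0,"gripper":1}]}}

```text
clock: 16.5
position: [0.5076, -0.1181, 0.0779]
orientation: [180.0, -0.1, 6.1]
ft_force: [-0.5, -0.2, 1.8]
gripper_width: 0.0213
gripper_force: 30.0
```

Emit:
{"op": "move_arm", "data": {"motion": [{"x":0,"y":0,"z":-0.0005,"rx":0,"ry":0,"rz":0,"gripper":1},{"x":0,"y":0,"z":-0.0005,"rx":0,"ry":0,"rz":0,"gripper":1},{"x":0,"y":0,"z":0,"rx":0,"ry":0,"rz":0,"gripper":1}]}}

```text
clock: 16.8
position: [0.5082, -0.1182, 0.0778]
orientation: [180.0, -0.1, 6.1]
ft_force: [-0.0, 0.5, 7.9]
gripper_width: 0.0215
gripper_force: 30.0
```

Bushing 3 stops at about 9 mm depth, so it is bad. Back to the stand.

Emit:
{"op": "move_arm", "data": {"motion": [{"x":0,"y":0,"z":0.012,"rx":0,"ry":0,"rz":0,"gripper":1},{"x":0,"y":0,"z":0.044,"rx":0,"ry":0,"rz":0,"gripper":1},{"x":0,"y":0,"z":0.044,"rx":0,"ry":0,"rz":0,"gripper":1},{"x":-0.008,"y":0.04,"z":0,"rx":0,"ry":0,"rz":0,"gripper":1},{"x":-0.008,"y":0.048,"z":0,"rx":0,"ry":0,"rz":0,"gripper":1},{"x":-0.008,"y":0.048,"z":0,"rx":0,"ry":0,"rz":0,"gripper":1},{"x":-0.008,"y":0.048,"z":0,"rx":0,"ry":0,"rz":0,"gripper":1},{"x":-0.008,"y":0.048,"z":0,"rx":0,"ry":0,"rz":0,"gripper":1},{"x":-0.008,"y":0.048,"z":0,"rx":0,"ry":0,"rz":0,"gripper":1},{"x":-0.008,"y":0.048,"z":0,"rx":0,"ry":0,"rz":0,"gripper":1}]}}

```text
clock: 17.8
position: [0.4502, 0.2116, 0.1767]
orientation: [-180.0, -0.0, 6.1]
ft_force: [1.0, -0.4, -1.7]
gripper_width: 0.0219
gripper_force: 30.0
```

Emit:
{"op": "move_arm", "data": {"motion": [{"x":-0.007,"y":0.048,"z":0,"rx":0,"ry":0,"rz":0,"gripper":1},{"x":0,"y":0.048,"z":0,"rx":0,"ry":0,"rz":0,"gripper":1},{"x":0,"y":0.0485,"z":0,"rx":0,"ry":0,"rz":0,"gripper":1},{"x":0,"y":0,"z":0,"rx":0,"ry":0,"rz":0,"gripper":1},{"x":0,"y":0,"z":0,"rx":0,"ry":0,"rz":0,"gripper":1},{"x":0,"y":0,"z":0,"rx":0,"ry":0,"rz":0,"gripper":1}]}}

```text
clock: 18.4
position: [0.4438, 0.3534, 0.1761]
orientation: [180.0, 0.1, 6.1]
ft_force: [0.4, -0.5, -2.3]
gripper_width: 0.0215
gripper_force: 30.0
```

Emit:
{"op": "move_arm", "data": {"motion": [{"x":0,"y":0.001,"z":-0.03,"rx":0,"ry":0,"rz":0,"gripper":1},{"x":0,"y":0,"z":-0.03,"rx":0,"ry":0,"rz":0,"gripper":1},{"x":0,"y":0,"z":-0.02,"rx":0,"ry":0,"rz":0,"gripper":1},{"x":0,"y":0,"z":0,"rx":0,"ry":0,"rz":0,"gripper":1},{"x":0,"y":0,"z":0,"rx":0,"ry":0,"rz":0,"gripper":1},{"x":0,"y":0,"z":-0.005,"rx":0,"ry":0,"rz":0,"gripper":1},{"x":0,"y":0,"z":-0.005,"rx":0,"ry":0,"rz":0,"gripper":1},{"x":0,"y":0,"z":-0.002,"rx":0,"ry":0,"rz":0,"gripper":1},{"x":0,"y":0,"z":0,"rx":0,"ry":0,"rz":0,"gripper":1}]}}

```text
clock: 19.3
position: [0.444, 0.3553, 0.0842]
orientation: [180.0, 0.0, 6.1]
ft_force: [0.3, 0.4, -1.4]
gripper_width: 0.0215
gripper_force: 30.0
```

Emit:
{"op": "move_arm", "data": {"motion": [{"x":0,"y":0,"z":-0.005,"rx":0,"ry":0,"rz":0,"gripper":1},{"x":0,"y":0,"z":-0.005,"rx":0,"ry":0,"rz":0,"gripper":1},{"x":0,"y":0,"z":-0.005,"rx":0,"ry":0,"rz":0,"gripper":1},{"x":0,"y":0,"z":-0.004,"rx":0,"ry":0,"rz":0,"gripper":1},{"x":0,"y":0,"z":-0.003,"rx":0,"ry":0,"rz":0,"gripper":1},{"x":0,"y":0,"z":-0.002,"rx":0,"ry":0,"rz":0,"gripper":1},{"x":0,"y":0,"z":-0.0005,"rx":0,"ry":0,"rz":0,"gripper":1},{"x":0,"y":0,"z":0,"rx":0,"ry":0,"rz":0,"gripper":1}]}}

```text
clock: 20.1
position: [0.4443, 0.3555, 0.06]
orientation: [-180.0, -0.0, 6.1]
ft_force: [-0.7, 0.2, -1.5]
gripper_width: 0.0216
gripper_force: 30.0
```

Emit:
{"op": "move_arm", "data": {"motion": [{"x":0,"y":0,"z":-0.0006,"rx":0,"ry":0,"rz":0,"gripper":1},{"x":0,"y":0,"z":0,"rx":0,"ry":0,"rz":0,"gripper":1}]}}

```text
clock: 20.3
position: [0.4444, 0.3555, 0.06]
orientation: [-180.0, -0.0, 6.1]
ft_force: [-0.7, -1.2, 3.3]
gripper_width: 0.0215
gripper_force: 30.0
```

Collar on the block. Release, rise, and look.

Emit:
{"op": "move_arm", "data": {"motion": [{"x":0,"y":0,"z":0,"rx":0,"ry":0,"rz":0,"gripper":0},{"x":0,"y":0,"z":0,"rx":0,"ry":0,"rz":0,"gripper":0},{"x":0,"y":0,"z":0,"rx":0,"ry":0,"rz":0,"gripper":0},{"x":0,"y":0,"z":0,"rx":0,"ry":0,"rz":0,"gripper":0},{"x":0,"y":0,"z":0,"rx":0,"ry":0,"rz":0,"gripper":0},{"x":0,"y":0,"z":0,"rx":0,"ry":0,"rz":0,"gripper":0},{"x":0,"y":0,"z":0,"rx":0,"ry":0,"rz":0,"gripper":0},{"x":0,"y":0,"z":0.02,"rx":0,"ry":0,"rz":0,"gripper":0},{"x":0,"y":0,"z":0.04,"rx":0,"ry":0,"rz":0,"gripper":0},{"x":0,"y":0,"z":0.04,"rx":0,"ry":0,"rz":0,"gripper":0}]}}

```text
clock: 21.3
position: [0.4438, 0.3549, 0.1598]
orientation: [179.9, 0.1, 6.1]
ft_force: [0.6, 0.5, 0.6]
gripper_width: 0.0858
gripper_force: 0.0
```

Emit:
{"op": "move_arm", "data": {"motion": [{"x":0,"y":0,"z":0.033,"rx":0,"ry":0,"rz":0,"gripper":0},{"x":-0.035,"y":-0.003,"z":0,"rx":0,"ry":0,"rz":0,"gripper":0},{"x":-0.035,"y":-0.003,"z":0,"rx":0,"ry":0,"rz":0,"gripper":0},{"x":0,"y":0,"z":0,"rx":0,"ry":0,"rz":0,"gripper":0},{"x":0,"y":0,"z":0,"rx":0,"ry":0,"rz":0,"gripper":0}]}}

```text
clock: 21.8
position: [0.3739, 0.3496, 0.1928]
orientation: [-180.0, -0.1, 6.2]
ft_force: [0.1, 0.2, 0.4]
gripper_width: 0.087
gripper_force: 0.0
```

```bash
python3 - <<'E'
from g import *
p,d,K,V=snap("w7");P=hmap(d,K,V);Z=P[...,2];v=np.indices(d.shape)[0]
m=(v<200)&(Z>.085)&(Z<.12);print("gauge",centre(m,.101,K,V),np.percentile(Z[m],[5,50,95]))
E
```

```text
21.8 [0.3739 0.3496 0.1928] [-1.7995e+02 -5.0000e-02  6.1600e+00] cam [0.4417 0.357  0.3849] fwd [-0.247 -0.025 -0.969]
gauge (array([0.44410616, 0.35619144]), array([0.02408488, 0.02211638])) [0.09904093 0.10034732 0.10138281]
```

Gauge is home: top at 0.100 m, in the same place as before. Now to bushing 3.

Emit:
{"op": "move_arm", "data": {"motion": [{"x":0.0133,"y":-0.0468,"z":0,"rx":0,"ry":0,"rz":0,"gripper":0},{"x":0.0133,"y":-0.0468,"z":0,"rx":0,"ry":0,"rz":0,"gripper":0},{"x":0.0133,"y":-0.0468,"z":0,"rx":0,"ry":0,"rz":0,"gripper":0},{"x":0.0133,"y":-0.0468,"z":0,"rx":0,"ry":0,"rz":0,"gripper":0},{"x":0.0133,"y":-0.0468,"z":0,"rx":0,"ry":0,"rz":0,"gripper":0},{"x":0.0133,"y":-0.0468,"z":0,"rx":0,"ry":0,"rz":0,"gripper":0},{"x":0.0133,"y":-0.0468,"z":0,"rx":0,"ry":0,"rz":0,"gripper":0},{"x":0.0133,"y":-0.0468,"z":0,"rx":0,"ry":0,"rz":0,"gripper":0},{"x":0.0133,"y":-0.0468,"z":0,"rx":0,"ry":0,"rz":0,"gripper":0},{"x":0.0133,"y":-0.0468,"z":0,"rx":0,"ry":0,"rz":0,"gripper":0}]}}

```text
clock: 22.85
position: [0.5082, -0.1215, 0.192]
orientation: [180.0, -0.0, 6.0]
ft_force: [0.4, 0.9, -0.5]
gripper_width: 0.0868
gripper_force: 0.0
```

Emit:
{"op": "move_arm", "data": {"motion": [{"x":0,"y":0,"z":-0.03,"rx":0,"ry":0,"rz":0,"gripper":0},{"x":0,"y":0,"z":-0.03,"rx":0,"ry":0,"rz":0,"gripper":0},{"x":0,"y":0,"z":-0.03,"rx":0,"ry":0,"rz":0,"gripper":0},{"x":0,"y":0,"z":0,"rx":0,"ry":0,"rz":0,"gripper":0},{"x":0,"y":0,"z":0,"rx":0,"ry":0,"rz":0,"gripper":0},{"x":0,"y":0,"z":0,"rx":0,"ry":0,"rz":0,"gripper":0}]}}

```text
clock: 23.45
position: [0.5089, -0.1188, 0.1039]
orientation: [180.0, -0.2, 6.1]
ft_force: [0.2, 0.1, 0.7]
gripper_width: 0.0869
gripper_force: 0.0
```

Emit:
{"op": "move_arm", "data": {"motion": [{"x":0,"y":0.0005,"z":-0.03,"rx":0,"ry":0,"rz":0,"gripper":0},{"x":0,"y":0,"z":-0.03,"rx":0,"ry":0,"rz":0,"gripper":0},{"x":0,"y":0,"z":-0.015,"rx":0,"ry":0,"rz":0,"gripper":0},{"x":0,"y":0,"z":-0.008,"rx":0,"ry":0,"rz":0,"gripper":0},{"x":0,"y":0,"z":0,"rx":0,"ry":0,"rz":0,"gripper":0},{"x":0,"y":0,"z":0,"rx":0,"ry":0,"rz":0,"gripper":0}]}}

```text
clock: 24.05
position: [0.5085, -0.118, 0.0206]
orientation: [180.0, -0.2, 6.1]
ft_force: [0.4, -0.1, -0.1]
gripper_width: 0.0869
gripper_force: 0.0
```

Emit:
{"op": "move_arm", "data": {"motion": [{"x":0,"y":0,"z":0,"rx":0,"ry":0,"rz":0,"gripper":1},{"x":0,"y":0,"z":0,"rx":0,"ry":0,"rz":0,"gripper":1},{"x":0,"y":0,"z":0,"rx":0,"ry":0,"rz":0,"gripper":1},{"x":0,"y":0,"z":0,"rx":0,"ry":0,"rz":0,"gripper":1},{"x":0,"y":0,"z":0,"rx":0,"ry":0,"rz":0,"gripper":1},{"x":0,"y":0,"z":0,"rx":0,"ry":0,"rz":0,"gripper":1},{"x":0,"y":0,"z":0,"rx":0,"ry":0,"rz":0,"gripper":1},{"x":0,"y":0,"z":0,"rx":0,"ry":0,"rz":0,"gripper":1}]}}

```text
clock: 24.85
position: [0.5071, -0.1181, 0.0192]
orientation: [-180.0, 0.0, 6.1]
ft_force: [-0.1, -0.8, -0.7]
gripper_width: 0.031
gripper_force: 0.0
```

The fingers have closed past 52 mm without contact. I'll stop and look.

```bash
python3 - <<'E'
from cell import bot
import cv2,numpy as np
from snap import snap
t,_=bot.get_image("top");w,_,_,_=snap("w8");s,_=bot.get_image("scene")
a=cv2.resize(t[180:300,230:520],None,fx=2.2,fy=2.2);b=cv2.resize(s[140:300,110:370],None,fx=2,fy=2)
im=np.zeros((600,800,3),np.uint8);im[:a.shape[0],:a.shape[1]]=a;im[270:270+b.shape[0],:b.shape[1]]=b
cv2.imwrite("pics/c1.png",im[:,:,::-1]);print(bot.sense()["gripper_width"])
E
```

```text
24.9 [ 0.5072 -0.1181  0.0192] [180.     0.     6.09] cam [ 0.5752 -0.1107  0.2112] fwd [-0.248 -0.026 -0.968]
0.018928407663056274
```

View pics/c1.png

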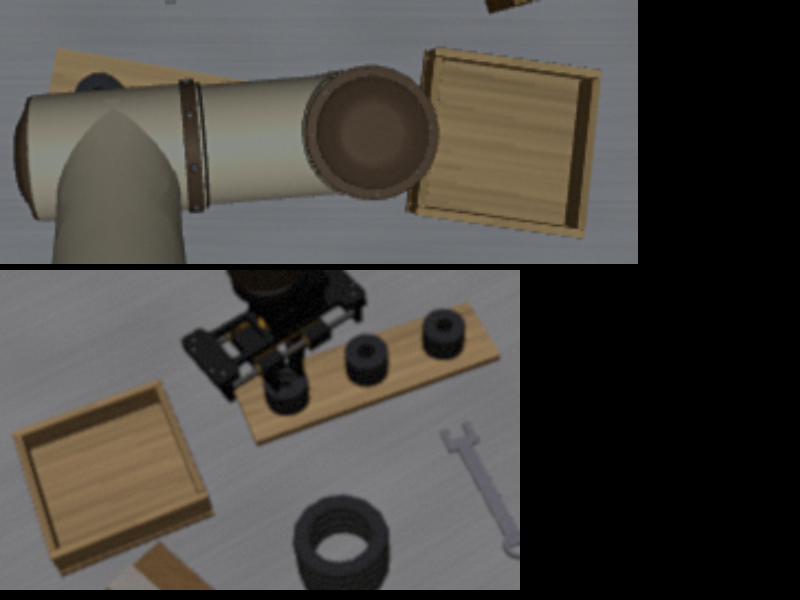

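View pics/w8.png

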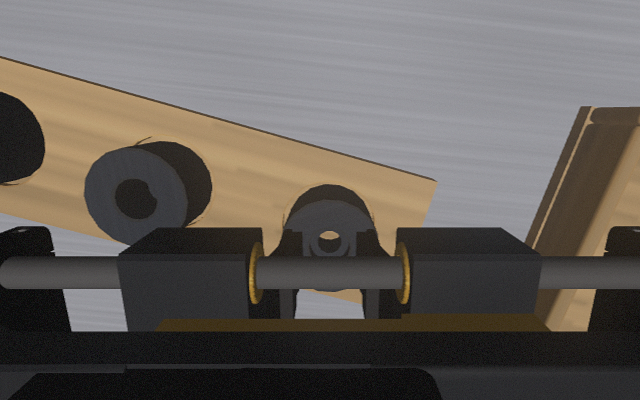

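Scene view: bushing 3 is still upright in its seat, with the fingers near it. Wrist view: its bore is at (328,240), between the fingers. I'll check that position and the finger state.

```bash
python3 - <<'E'
from h import *
from g import hmap
from cell import bot
f=np.load("w8.npz");K,V,d,p=f["K"],f["V"],f["d"],f["p"]
print("bore",ray([328,240],.046,K,V),"far edge",ray([330,200],.046,K,V))
print("TCP px",proj([[.507,-.118,.019],[.507,-.118,.038],[.507,-.118,.046]],K,V))
P=hmap(d,K,V)
for u in range(275,390,8): print(u,[tuple(P[v,u].round(3)) for v in(215,235,250,310)])
s=bot.sense();print(s["gripper_width"],s["gripper_force"],s["ft_force"])
E
```

```text
bore [[ 0.51157337 -0.11683006  0.046     ]] far edge [[ 0.53274595 -0.11556806  0.046     ]]
TCP px [[329.31307285 230.85306938]
 [329.3125448  242.75157698]
 [329.31228964 248.50118769]]
275 [(np.float64(0.511), np.float64(-0.084), np.float64(0.012)), (np.float64(0.498), np.float64(-0.085), np.float64(0.011)), (np.float64(0.517), np.float64(-0.094), np.float64(0.077)), (np.float64(0.508), np.float64(-0.099), np.float64(0.107))]
283 [(np.float64(0.51), np.float64(-0.089), np.float64(0.007)), (np.float64(0.517), np.float64(-0.095), np.float64(0.06)), (np.float64(0.517), np.float64(-0.097), np.float64(0.077)), (np.float64(0.502), np.float64(-0.101), np.float64(0.098))]
291 [(np.float64(0.522), np.float64(-0.097), np.float64(0.044)), (np.float64(0.516), np.float64(-0.098), np.float64(0.055)), (np.float64(0.515), np.float64(-0.1), np.float64(0.072)), (np.float64(0.502), np.float64(-0.104), np.float64(0.097))]
299 [(np.float64(0.523), np.float64(-0.101), np.float64(0.045)), (np.float64(0.516), np.float64(-0.102), np.float64(0.054)), (np.float64(0.512), np.float64(-0.103), np.float64(0.06
[... 2115 characters left out ...]
0.136), np.float64(0.058)), (np.float64(0.519), np.float64(-0.135), np.float64(0.072)), (np.float64(0.506), np.float64(-0.134), np.float64(0.098))]
379 [(np.float64(0.518), np.float64(-0.147), np.float64(0.011)), (np.float64(0.505), np.float64(-0.149), np.float64(0.012)), (np.float64(0.521), np.float64(-0.138), np.float64(0.076)), (np.float64(0.508), np.float64(-0.136), np.float64(0.101))]
387 [(np.float64(0.518), np.float64(-0.152), np.float64(0.011)), (np.float64(0.505), np.float64(-0.154), np.float64(0.011)), (np.float64(0.495), np.float64(-0.156), np.float64(0.011)), (np.float64(0.518), np.float64(-0.135), np.float64(0.117))]
0.018928407663056274 0.0 [-0.12293888 -0.21039585  0.02105427]
```

```bash
python3 - <<'E'
from g import *
for n,z in(("w7",.1928),("w3",.192),("w4",.1924),("w8",.0192)):
    f=np.load(n+".npz");K,V,d=f["K"],f["V"],f["d"];P=hmap(d,K,V);Z=P[...,2]-z
    v,u=np.indices(d.shape);m=(v>195)&(v<330)&(u>190)&(u<460)&(Z>-.012)&(d>0)
    if n=="w4": m&=(Z>-.003)
    print(n,"lowest finger z rel TCP",np.percentile(Z[m],[0.2,1,3,10]).round(4))
f=np.load("w8.npz");P=hmap(f["d"],f["K"],f["V"])
for u in(295,367): print([(v,*P[v,u].round(3)) for v in range(205,256,3)])
cv2.imwrite("pics/w8c.png",cv2.resize(f["p"][180:330,260:400,::-1],None,fx=4,fy=4,interpolation=cv2.INTER_CUBIC))
E
```

```text
w7 lowest finger z rel TCP [0.0303 0.0326 0.038  0.0565]
w3 lowest finger z rel TCP [0.0305 0.0326 0.038  0.0564]
w4 lowest finger z rel TCP [0.0001 0.0107 0.0305 0.0541]
w8 lowest finger z rel TCP [-0.0101 -0.009  -0.0085 -0.0078]
[(205, np.float64(0.523), np.float64(-0.097), np.float64(0.027)), (208, np.float64(0.524), np.float64(-0.098), np.float64(0.036)), (211, np.float64(0.524), np.float64(-0.098), np.float64(0.042)), (214, np.float64(0.523), np.float64(-0.099), np.float64(0.044)), (217, np.float64(0.522), np.float64(-0.099), np.float64(0.045)), (220, np.float64(0.52), np.float64(-0.099), np.float64(0.045)), (223, np.float64(0.519), np.float64(-0.099), np.float64(0.046)), (226, np.float64(0.517), np.float64(-0.099), np.float64(0.045)), (229, np.float64(0.516), np.float64(-0.1), np.float64(0.046)), (232, np.float64(0.515), np.float64(-0.1), np.float64(0.05)), (235, np.float64(0.516), np.float64(-0.1), np.float64(0.055)), (238, np.float64(0.516), np.float64(-0.101), np.float64(0.059)), (241, np.float64(0.516), np.float64(-0.101), np.float64(0.063)), (244, np.float64(0.515), np.fl
[... 631 characters left out ...]
t64(0.523), np.float64(-0.136), np.float64(0.045)), (226, np.float64(0.521), np.float64(-0.136), np.float64(0.045)), (229, np.float64(0.521), np.float64(-0.135), np.float64(0.049)), (232, np.float64(0.521), np.float64(-0.135), np.float64(0.054)), (235, np.float64(0.52), np.float64(-0.135), np.float64(0.057)), (238, np.float64(0.519), np.float64(-0.135), np.float64(0.058)), (241, np.float64(0.519), np.float64(-0.134), np.float64(0.062)), (244, np.float64(0.519), np.float64(-0.134), np.float64(0.066)), (247, np.float64(0.519), np.float64(-0.134), np.float64(0.069)), (250, np.float64(0.519), np.float64(-0.133), np.float64(0.073)), (253, np.float64(0.519), np.float64(-0.133), np.float64(0.075))]
```

View pics/w8c.png

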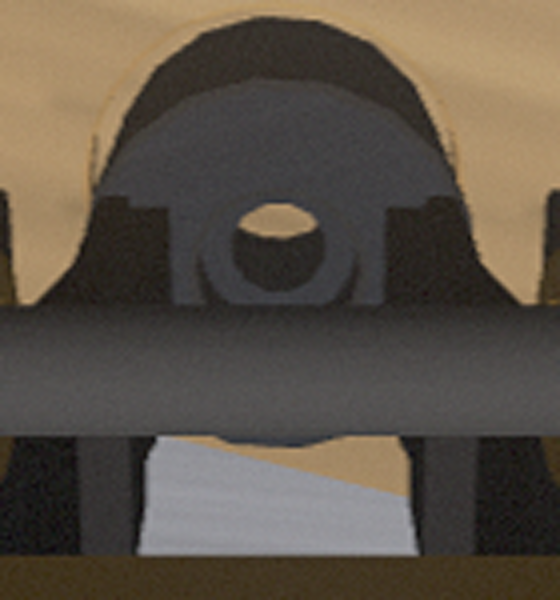

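The crop settles it. The drawn fingertips end about 30 mm above the reported TCP (z +0.030 in free air too, in w3 and w7), so they closed just above the bushing's face and touched nothing. Bushing 3 is still centred at (0.507, -0.118). I'll open and go about 23 mm lower so the tips reach z≈0.026, watching the force.

Emit:
{"op": "move_arm", "data": {"motion": [{"x":0,"y":0,"z":0.002,"rx":0,"ry":0,"rz":0,"gripper":0},{"x":0,"y":0,"z":0,"rx":0,"ry":0,"rz":0,"gripper":0},{"x":0,"y":0,"z":0,"rx":0,"ry":0,"rz":0,"gripper":0},{"x":0,"y":0,"z":0,"rx":0,"ry":0,"rz":0,"gripper":0},{"x":0,"y":0,"z":0,"rx":0,"ry":0,"rz":0,"gripper":0},{"x":0,"y":0,"z":0,"rx":0,"ry":0,"rz":0,"gripper":0},{"x":0,"y":0,"z":0,"rx":0,"ry":0,"rz":0,"gripper":0},{"x":0,"y":0,"z":0,"rx":0,"ry":0,"rz":0,"gripper":0},{"x":0,"y":0,"z":0,"rx":0,"ry":0,"rz":0,"gripper":0},{"x":0,"y":0,"z":0,"rx":0,"ry":0,"rz":0,"gripper":0}]}}

```text
clock: 26.0
position: [0.5071, -0.1181, 0.0212]
orientation: [180.0, 0.0, 6.1]
ft_force: [-0.5, 0.4, 0.1]
gripper_width: 0.0852
gripper_force: 0.0
```

Emit:
{"op": "move_arm", "data": {"motion": [{"x":0,"y":0,"z":-0.005,"rx":0,"ry":0,"rz":0,"gripper":0},{"x":0,"y":0,"z":-0.004,"rx":0,"ry":0,"rz":0,"gripper":0},{"x":0,"y":0,"z":0,"rx":0,"ry":0,"rz":0,"gripper":0}]}}

```text
clock: 26.3
position: [0.5065, -0.1181, 0.0114]
orientation: [-180.0, 0.1, 6.1]
ft_force: [-0.1, 0.4, 0.5]
gripper_width: 0.0868
gripper_force: 0.0
```

Emit:
{"op": "move_arm", "data": {"motion": [{"x":0,"y":0,"z":-0.002,"rx":0,"ry":0,"rz":0,"gripper":0},{"x":0,"y":0,"z":-0.002,"rx":0,"ry":0,"rz":0,"gripper":0},{"x":0,"y":0,"z":0,"rx":0,"ry":0,"rz":0,"gripper":0}]}}

```text
clock: 26.6
position: [0.5069, -0.1181, 0.0079]
orientation: [-180.0, 0.0, 6.1]
ft_force: [0.5, 0.2, -0.0]
gripper_width: 0.0873
gripper_force: 0.0
```

No contact below the tray's top level, which confirms the tips are higher than reported. I continue.

Emit:
{"op": "move_arm", "data": {"motion": [{"x":0,"y":0,"z":-0.003,"rx":0,"ry":0,"rz":0,"gripper":0},{"x":0,"y":0,"z":-0.003,"rx":0,"ry":0,"rz":0,"gripper":0},{"x":0,"y":0,"z":0,"rx":0,"ry":0,"rz":0,"gripper":0}]}}

```text
clock: 26.9
position: [0.5067, -0.1181, 0.0017]
orientation: [-180.0, 0.1, 6.1]
ft_force: [0.6, 0.1, 0.1]
gripper_width: 0.0867
gripper_force: 0.0
```

Emit:
{"op": "move_arm", "data": {"motion": [{"x":0,"y":0,"z":-0.003,"rx":0,"ry":0,"rz":0,"gripper":0},{"x":0,"y":0,"z":-0.003,"rx":0,"ry":0,"rz":0,"gripper":0},{"x":0,"y":0,"z":0,"rx":0,"ry":0,"rz":0,"gripper":0}]}}

```text
clock: 27.2
position: [0.5068, -0.1181, -0.0042]
orientation: [-180.0, 0.1, 6.1]
ft_force: [0.9, -0.7, -1.0]
gripper_width: 0.0869
gripper_force: 0.0
```

Emit:
{"op": "move_arm", "data": {"motion": [{"x":0,"y":0,"z":0,"rx":0,"ry":0,"rz":0,"gripper":1},{"x":0,"y":0,"z":0,"rx":0,"ry":0,"rz":0,"gripper":1},{"x":0,"y":0,"z":0,"rx":0,"ry":0,"rz":0,"gripper":1},{"x":0,"y":0,"z":0,"rx":0,"ry":0,"rz":0,"gripper":1},{"x":0,"y":0,"z":0,"rx":0,"ry":0,"rz":0,"gripper":1},{"x":0,"y":0,"z":0,"rx":0,"ry":0,"rz":0,"gripper":1},{"x":0,"y":0,"z":0,"rx":0,"ry":0,"rz":0,"gripper":1}]}}

```text
clock: 27.9
position: [0.5072, -0.1182, -0.0037]
orientation: [180.0, -0.0, 6.1]
ft_force: [0.3, -0.8, -0.3]
gripper_width: 0.0526
gripper_force: 30.0
```

Gripped at 52.6 mm. Lift and carry it to the box.

Emit:
{"op": "move_arm", "data": {"motion": [{"x":0,"y":0,"z":0.01,"rx":0,"ry":0,"rz":0,"gripper":1},{"x":0,"y":0,"z":0.03,"rx":0,"ry":0,"rz":0,"gripper":1},{"x":0,"y":0,"z":0.04,"rx":0,"ry":0,"rz":0,"gripper":1},{"x":0,"y":0,"z":0.02,"rx":0,"ry":0,"rz":0,"gripper":1},{"x":0,"y":0,"z":0,"rx":0,"ry":0,"rz":0,"gripper":1}]}}

```text
clock: 28.4
position: [0.5092, -0.1179, 0.0994]
orientation: [180.0, -0.4, 6.1]
ft_force: [0.3, 1.6, -4.6]
gripper_width: 0.0525
gripper_force: 30.0
```

Emit:
{"op": "move_arm", "data": {"motion": [{"x":-0.001,"y":-0.025,"z":0,"rx":0,"ry":0,"rz":0,"gripper":1},{"x":-0.001,"y":-0.036,"z":0,"rx":0,"ry":0,"rz":0,"gripper":1},{"x":-0.001,"y":-0.036,"z":0,"rx":0,"ry":0,"rz":0,"gripper":1},{"x":-0.001,"y":-0.036,"z":0,"rx":0,"ry":0,"rz":0,"gripper":1},{"x":-0.002,"y":-0.036,"z":0,"rx":0,"ry":0,"rz":0,"gripper":1},{"x":-0.002,"y":-0.044,"z":0,"rx":0,"ry":0,"rz":0,"gripper":1},{"x":0,"y":0,"z":0,"rx":0,"ry":0,"rz":0,"gripper":1},{"x":0,"y":0,"z":0,"rx":0,"ry":0,"rz":0,"gripper":1},{"x":0,"y":0,"z":0,"rx":0,"ry":0,"rz":0,"gripper":1}]}}

```text
clock: 29.3
position: [0.498, -0.3299, 0.0945]
orientation: [-179.9, 0.2, 6.1]
ft_force: [-1.1, 0.3, -5.1]
gripper_width: 0.0529
gripper_force: 30.0
```

```bash
python3 - <<'E'
from g import *
from cell import bot
p,d,K,V=snap("w9");P=hmap(d,K,V);Z=P[...,2];v,u=np.indices(d.shape)
print("bushing face z",[P[y,330].round(3).tolist() for y in range(180,250,8)])
m=(v<215)&(Z>.035)&(Z<.055);print("rim x/y range",np.percentile(P[m],[1,99],axis=0))
print(bot.sense()["ft_force"],bot.sense()["gripper_width"])
E
```

```text
29.3 [ 0.498  -0.3299  0.0945] [-1.7987e+02  1.7000e-01  6.0800e+00] cam [ 0.5666 -0.3228  0.2864] fwd [-0.251 -0.024 -0.968]
bushing face z [[0.511, -0.329, 0.008], [0.505, -0.329, 0.009], [0.523, -0.327, 0.112], [0.523, -0.327, 0.128], [0.524, -0.327, 0.142], [0.52, -0.328, 0.143], [0.516, -0.328, 0.143], [0.513, -0.329, 0.145], [0.509, -0.329, 0.144]]
rim x/y range [[ 0.48739667 -0.42258817  0.03551561]
 [ 0.63724445 -0.24747239  0.04607038]]
[-0.39327388 -0.23113383 -4.63170452] 0.05242103412106968
```

View pics/w9.png

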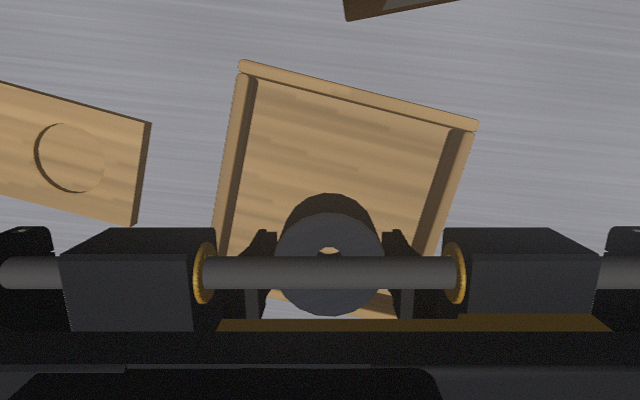

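The bushing hangs upright and centred over the box, with its face at z≈0.144. Lowering.

Emit:
{"op": "move_arm", "data": {"motion": [{"x":0,"y":0,"z":-0.02,"rx":0,"ry":0,"rz":0,"gripper":1},{"x":0,"y":0,"z":-0.03,"rx":0,"ry":0,"rz":0,"gripper":1},{"x":0,"y":0,"z":-0.025,"rx":0,"ry":0,"rz":0,"gripper":1},{"x":0,"y":0,"z":-0.01,"rx":0,"ry":0,"rz":0,"gripper":1},{"x":0,"y":0,"z":0,"rx":0,"ry":0,"rz":0,"gripper":1},{"x":0,"y":0,"z":0,"rx":0,"ry":0,"rz":0,"gripper":1},{"x":0,"y":0,"z":0,"rx":0,"ry":0,"rz":0,"gripper":1}]}}

```text
clock: 30.05
position: [0.5006, -0.3314, 0.013]
orientation: [179.9, -0.2, 6.1]
ft_force: [0.3, 1.2, -4.2]
gripper_width: 0.0525
gripper_force: 30.0
```

Emit:
{"op": "move_arm", "data": {"motion": [{"x":0,"y":0,"z":-0.003,"rx":0,"ry":0,"rz":0,"gripper":1},{"x":0,"y":0,"z":-0.003,"rx":0,"ry":0,"rz":0,"gripper":1},{"x":0,"y":0,"z":-0.0015,"rx":0,"ry":0,"rz":0,"gripper":1},{"x":0,"y":0,"z":0,"rx":0,"ry":0,"rz":0,"gripper":1}]}}

```text
clock: 30.45
position: [0.4989, -0.3311, 0.0035]
orientation: [-180.0, 0.0, 6.1]
ft_force: [-0.7, -0.1, -4.7]
gripper_width: 0.0527
gripper_force: 30.0
```

Emit:
{"op": "move_arm", "data": {"motion": [{"x":0,"y":0,"z":-0.002,"rx":0,"ry":0,"rz":0,"gripper":1},{"x":0,"y":0,"z":-0.0015,"rx":0,"ry":0,"rz":0,"gripper":1},{"x":0,"y":0,"z":-0.0008,"rx":0,"ry":0,"rz":0,"gripper":1},{"x":0,"y":0,"z":0,"rx":0,"ry":0,"rz":0,"gripper":1},{"x":0,"y":0,"z":0,"rx":0,"ry":0,"rz":0,"gripper":1}]}}

```text
clock: 30.95
position: [0.4992, -0.3311, -0.0006]
orientation: [180.0, -0.0, 6.1]
ft_force: [0.0, 0.3, -4.4]
gripper_width: 0.0526
gripper_force: 30.0
```

Emit:
{"op": "move_arm", "data": {"motion": [{"x":0,"y":0,"z":-0.0006,"rx":0,"ry":0,"rz":0,"gripper":1},{"x":0,"y":0,"z":-0.0006,"rx":0,"ry":0,"rz":0,"gripper":1},{"x":0,"y":0,"z":0,"rx":0,"ry":0,"rz":0,"gripper":1}]}}

```text
clock: 31.25
position: [0.4992, -0.3311, -0.0007]
orientation: [180.0, -0.0, 6.1]
ft_force: [-2.8, 2.9, 5.6]
gripper_width: 0.0525
gripper_force: 30.0
```

It is on the floor. Release and rise.

Emit:
{"op": "move_arm", "data": {"motion": [{"x":0,"y":0,"z":0.0006,"rx":0,"ry":0,"rz":0,"gripper":0.15},{"x":0,"y":0,"z":0,"rx":0,"ry":0,"rz":0,"gripper":0.15},{"x":0,"y":0,"z":0,"rx":0,"ry":0,"rz":0,"gripper":0.15},{"x":0,"y":0,"z":0,"rx":0,"ry":0,"rz":0,"gripper":0.15},{"x":0,"y":0,"z":0,"rx":0,"ry":0,"rz":0,"gripper":0.15}]}}

```text
clock: 31.75
position: [0.4993, -0.3312, -0.0013]
orientation: [180.0, -0.0, 6.1]
ft_force: [-0.4, -0.2, 0.4]
gripper_width: 0.0732
gripper_force: 0.0
```

Emit:
{"op": "move_arm", "data": {"motion": [{"x":0,"y":0,"z":0.02,"rx":0,"ry":0,"rz":0,"gripper":0.15},{"x":0,"y":0,"z":0.04,"rx":0,"ry":0,"rz":0,"gripper":0.15},{"x":0,"y":0,"z":0.045,"rx":0,"ry":0,"rz":0,"gripper":0.15},{"x":0,"y":0,"z":0.045,"rx":0,"ry":0,"rz":0,"gripper":0},{"x":-0.035,"y":0,"z":0.03,"rx":0,"ry":0,"rz":0,"gripper":0},{"x":-0.035,"y":0,"z":0,"rx":0,"ry":0,"rz":0,"gripper":0},{"x":0,"y":0,"z":0,"rx":0,"ry":0,"rz":0,"gripper":0},{"x":0,"y":0,"z":0,"rx":0,"ry":0,"rz":0,"gripper":0}]}}

```text
clock: 32.55
position: [0.4288, -0.3312, 0.1793]
orientation: [180.0, -0.1, 6.0]
ft_force: [0.9, -0.6, 0.9]
gripper_width: 0.0868
gripper_force: 0.0
```

```bash
python3 bush.py w10; python3 - <<'E'
from g import *
from cell import bot
f=np.load("w10.npz");d=f["d"];P=hmap(d,f["K"],f["V"]);Z=P[...,2];g=f["p"].max(2);v,u=np.indices(d.shape)
m=(v<215)&(Z>.043)&(Z<.056)&(g<90)&(abs(P[...,0]-.5)<.04)&(abs(P[...,1]+.331)<.04)
print("reject face",centre(m,.049,f["K"],f["V"]),np.percentile(Z[m],[5,50,95]))
p,d,=bot.get_image("scene");cv2.imwrite("pics/s2.png",p[:,:,::-1])
E
```

```text
32.55 [ 0.4288 -0.3312  0.1793] [ 1.7997e+02 -6.0000e-02  6.0500e+00] cam [ 0.4966 -0.3237  0.3714] fwd [-0.247 -0.026 -0.969]
face [369. 101.] [ 0.5004 -0.3409] [0.1703 0.1558] 0.0388
  bore [ 0.5008 -0.338 ] [0.1654 0.1498]
face [337. 109.] [ 0.4992 -0.3303] [0.0516 0.0511] 0.0482
  bore [ 0.4992 -0.3298] [0.0119 0.0114]
reject face (array([ 0.49918596, -0.33029798]), array([0.0504761 , 0.05039159])) [0.04707456 0.04829741 0.04950432]
```

View pics/s2.png

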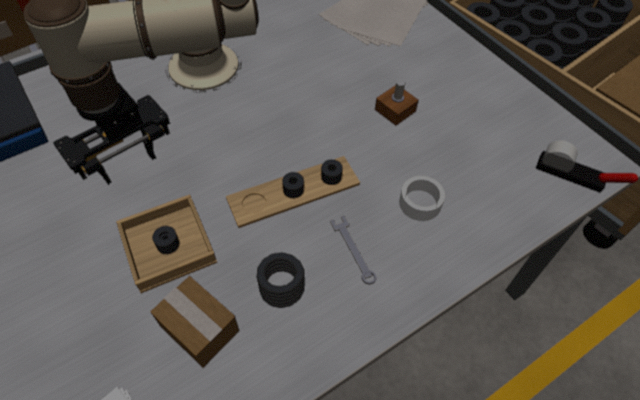

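The scene shows the bad bushing upright in the box at (166,238), face z≈0.048 and flat. The sound ones are still in their seats at (292,184) and (331,171), and the gauge is home at (398,92). Nothing else has moved, and the gripper is clear.

```bash
python3 -c "
from cell import bot
print(bot.close_job())"
```

```text
the job is handed in; nothing more can be done
None
```

The left and middle bushings are sound and still in their seats; the right one stopped the pin at about 9 mm and now stands upright in the reject box, the gauge is fully home in its stand, and the job is handed in at about 33 s of the 72 s allowed.

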